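Wind back the lock and lift the sagging bolt to hold the box gate ajar

TASK

Wind the crank wheel on top of the cedar box one full turn counter-clockwise (seen from above), so that the steel lock bar draws back off the brass bolt. Then take the bolt by its upright post, lift the sagging bolt over the bent-up lip of its keeper while pulling it sideways along the gate until it is drawn well clear, and with the post still in hand swing the gate ajar, so that its free edge stands roughly 8 cm out. Finish while holding it there by the post, since a spring would shut the gate, and leave the tools lying around the box undisturbed.

Things in the scene. Friction and masses are not known exactly. Their poses are not given: they have to be found in the camera images.
- cedar_box: Cedar storage box fixed on the shelf, 200 (x) x 300 (y) x 140 mm high. Origin: centre of its underside; its x axis points from the front (gate side, towards the robot) to the back, y to the left along the front, z up. All offsets below are in this frame, gate shut. The crank wheel sits on the lid at x -40, y -85 mm; the gate is the front panel (front face x -115, y -98 to +140, up to z 153 mm) left of a fixed stile that carries the keeper.
- crank_wheel (a joint): Angle of the crank wheel in rad, growing counter-clockwise seen from above; it starts between 0 and 0.25 and stops at 6.9. Stays where left (friction 0.03 N m). One full turn (6.28) draws the lock bar back 20 mm; the bar is off the bolt from about 5.7 on.
- crank_axis (a point): Point on the wheel's vertical axis at the height of the handle's top (z 202 mm). The wheel is a steel disc, radius 42 mm, upper face at z 158 mm.
- crank_handle_top (a point): Centre of the top of the crank handle: upright round dark wooden handle, diameter 14 mm, rising from z 158 to 202 mm, 32 mm from the wheel's axis, fixed to the wheel (it turns in the grip). At wheel angle 0 it lies on the back (+x) side of the axis.
- lock_bar_tip (a point): Front end of the steel lock bar, 16 mm wide and 8 mm thick, lying on the lid's level (z 140 to 148 mm) at y -122 mm. Wheel at 0: it reaches 12 mm past the bolt's centre line towards the robot and lets the bolt rise only 4 mm. It moves back (+x) as the wheel turns.
- bolt_post_top (a point): Centre of the top of the bolt's upright brass post: diameter 14 mm, the part to hold. Bolt sagging and home: x -129, y -45, top at z 202 mm, and 49 mm of it stand free above the gate and the straps (tops at z 153 mm). Moves with the bolt and the gate.
- bolt_post: The same upright brass post (it sits on the bolt, which rides on a flat brass plate sliding on the gate's face) as a body; origin on the bolt's centre line, 72 mm below the post's top.
- bolt_lift (a joint): How far the bolt is raised in its tall worn straps: 0 sagging to 0.013 m. It falls back by its own weight (about 3 N). The nose clears the lip when it is raised more than 9 mm.
- bolt_draw (a joint): How far the bolt is drawn along the gate, m: 0 home in the keeper, to 0.045 at its stop, towards the hinge (the box's +y while shut). Friction about 1 N. It is out of the keeper from 0.026 on. Once past the lip (0.020) it need not stay raised.
- bolt_nose (a point): Underside of the bolt's down-turned square nose (10 x 10 mm, reaching 17 mm below the bolt's centre line; bolt 12 mm thick) at its right-hand end.
- keeper_lip (a point): Middle of the upper edge of the keeper's bent-up lip, 6 mm thick, on the left end of the brass keeper trough; the sagging nose hangs 9 mm lower than this edge, right of the lip. The trough's front wall (top at z 139 mm) keeps the gate shut until the nose is out.
- gate (a joint): Opening angle of the gate in rad: 0 shut, growing as the free edge swings out towards the robot (clockwise seen from above), at most 1.3. A spring shuts it: about 0.5 N m at 0.35 rad, some 4 N at the post (drawn, it lies 145 to 150 mm from the hinge line).
- gate_hinge (a point): Point on the gate's upright hinge line at the left edge of the front: x -115, y +140, z 140 mm.
- gate_free_edge (a point): Right-hand (free) edge of the gate's front face, 238 mm from the hinge line, at z 140 mm; it stands 8 cm out at a gate angle of about 0.35 rad.
- mallet: Bystander: dark lignum vitae mallet, head 62 x 110 x 62 mm with a 170 mm handle pointing towards the robot, lying left of the box. Origin under the head.
- peg_winder: Bystander: nickel peg winder, 95 mm long, 30 mm high, right of the box. Origin: centre of its underside.
- machine_head: Bystander: chrome machine head, 36 x 55 mm, 38 mm high, right of the box, nearer the robot. Origin under its plate.

How it is judged:
On the way, in this order (a step that is already met when the one before it is completed fails the run):
1. the crank wheel has been wound a full turn (beyond 6.1 rad), with the bolt still home (value of joint crank_wheel above 6.1 rad and value of joint bolt_draw below 0.012 m), for 0.2 s.
2. the bolt, raised more than 8 mm, is pulled over the lip (drawn more than 8 mm) with the gate still shut (value of joint each of bolt_lift, bolt_draw above 0.008 m and value of joint gate below 0.08 rad), for 0.05 s.
At the end, for the whole second after the job is handed in: The gate is held still at 0.22 to 0.50 rad (free edge about 5 to 12 cm out, slower than 0.08 rad/s) by the fingers on the bolt's post (contact force above 1 N), the bolt drawn more than 26 mm, the crank wheel still wound back (above 5.9 rad) (value of joint gate between 0.22 and 0.5 rad and not (velocity of joint gate above 0.08 rad/s) and not (velocity of joint gate below -0.08 rad/s) and value of joint bolt_draw above 0.026 m and value of joint crank_wheel above 5.9 rad and contact force between the fingers and bolt_post above 1 N); the arm keeps its last pose, push and grip.
It fails at once if the mallet is moved more than 25 mm (distance of mallet from where it was at the start of the episode above 0.025 m).
It fails at once if the peg winder is moved more than 25 mm (distance of peg_winder from where it was at the start of the episode above 0.025 m).
It fails at once if the machine head is moved more than 25 mm (distance of machine_head from where it was at the start of the episode above 0.025 m).
It fails at once if the gate is flung wide open (beyond 0.8 rad) (value of joint gate above 0.8 rad).
It also fails if it takes over 54 s, if anything falls off the work surface, if the arm or the gripper's body presses on something with over 40 N, if the wrist force passes 120 N, or if a joint passes its speed limit or range.

ROBOT

A 6-joint arm with a two-finger parallel gripper is mounted at the origin on the work surface. World frame = base frame: x ahead of the robot, y to its left, z up, the work surface at z = 0. Lengths are in m, angles in rad, forces in N, time in s.
With the tool pointing down it reaches from about 0.2 to 0.875 m from the base axis. Payload 3.4 kg.
Tool frame: the origin (TCP) lies between the finger pads; the fingertips stand 14 mm ahead of it and the grasp point (between the pads) lies 5 mm behind it; z points along the fingers, y is the line along which they close (so a half turn about z gives the same grasp; the last joint's range is limited). The gripper opens to 94 mm and grips with 3 to 60 N. Pads are 16 mm wide; open, the fingers measure 119 mm over their backs; the gripper's body (75 mm by 177 mm) begins 78 mm behind the grasp point.
Start: joints at [0.989, 0.276, 1.505, -0, 1.361, -0.121], TCP at [0.256, 0.515, 0.18] pointing down, gripper open.
Joint ranges: [-2.89, 2.89], [-0.75, 2.08], [0.22, 2.7], [-1.18, 4.32], [0.11, 2.71], [-2.7, 2.7]. Speed limits (rad/s): [2.57, 2.57, 3.14, 3.14, 3.14, 3.14].

INTERFACE

Orientations are given as a 3x3 rotation matrix whose columns are the frame's x, y, z axes.
In Python, from station import manip gives the robot as it stands. The module is installed in compiled form; this text tells all that it offers.
- The arm moves only by the shell command python3 -m jog 'ROWS' [OPENING] [FORCE]. ROWS is JSON, a list of rows, each a list of 2 entries, a list of its own where there are three numbers: the shift along the tool's x, y, z as a fraction of full scale, then the turn, a rotation vector about the tool's x, y, z as a fraction of full scale. In form: [[[x, y, z], [wx, wy, wz]], ...]. A call has 1 to 20 rows; each row is the pose to reach, as a shift and turn from the pose commanded when the call began, along the tool's axes at that moment; what a row does not reach only later rows make up. Full scale, the value 1, is 12 cm for a shift and 90 degrees for a turn. A row lasts 1/12 s, in which the tool goes at most 41.7 mm and 7.16 degrees, less where a joint would pass 70% of its speed; a pose out of reach is approached as far as the arm can. A call with a number of a shift or a turn outside -1 to 1 is refused whole. A call with a gripper value outside its range is refused whole. OPENING is the gripper's target within -1 to 1 (fully open at 1, half-way at 0, shut at -1), set as the call begins (- or left out, the last holds). The fingers move at their own pace and stop on an object; FORCE is the grip in N (left out, the last holds). Time passes only in rows, so rows that repeat a pose let the fingers close. It gives the time, the measured TCP pose, the force, the opening and the grip force at its end, in the units of the state.
- manip.observe(): the state, without advancing time (a new reading comes with each control period).
- manip.read_camera(name): name is "side" or "top"; returns a dict with "image" (400x640x3 uint8, red, green, blue), "fovy" (degrees; the focal length in pixels is half the picture's height over the tangent of half this angle, whatever the lens; pixels are square), "cx", "cy" (the principal point, pixels), "pose" (4x4, takes a point from camera to world coordinates). Camera axes: x right, y down, z forward; pixel columns grow to the right and rows downward; lengths in m; the calibration is good to about 2 mm. A picture is of the moment at which its call begins. There is no depth.
- manip.job_done(): hands the job in; it is judged then, once.
The state is a dict: "time": time; "joint_positions": joint angles; "qvel": joint speeds; "tau": joint torques, N m; "position": TCP position; "orientation": TCP orientation; "contact_force": force on the tool from outside, world axes, zero at the start; "torque": the same for the moment, N m; "gripper_width": opening from 0.0 (shut) to 1.0 (fully open); "gripper_force": force on a finger pad.
Only numpy, scipy, OpenCV 4.12 (cv2) and the standard library are available. Lean on these libraries where they do the work, as an engineer would, in place of code of your own. Each camera call takes 0.05 s, during which the arm holds its last target. There are 200 camera calls.

## Working session

There is one attempt and no reset: what is moved stays moved. The work goes in short steps, Python scripts to look and compute and a shell command to move; the robot and the scene stay as the last step left them, time stands still between calls to the robot, and variables do not carry over. Pictures are saved under pics/ and viewed, at most 10 in all, crops included, and the job is handed in when it is done.

```bash
mkdir -p pics
python3 - <<'E'
from station import manip
import cv2,numpy as np
np.set_printoptions(precision=4,suppress=True)
s=manip.observe();print(s['time'],s['position'],s['orientation'],s['gripper_width'])
for n in('top','side'):
    c=manip.read_camera(n);cv2.imwrite(f'pics/{n}0.png',c['image'][:,:,::-1]);print(n,c['fovy'],c['cx'],c['cy'],c['pose'])
E
```

```text
0.0 [0.2554 0.5145 0.1791] [[-0.8957  0.4447 -0.001 ]
 [ 0.4447  0.8957 -0.0015]
 [ 0.0002 -0.0017 -1.    ]] 1.0034200434415002
top 49.71169322236191 317.9032668559966 208.08358694160287 [[-0.0227 -0.9992  0.0317  0.5282]
 [-0.9997  0.0222 -0.0135  0.0454]
 [ 0.0128 -0.032  -0.9994  0.9411]
 [ 0.      0.      0.      1.    ]]
side 42.71347647089421 318.18130185472813 207.39881361860517 [[ 0.9743 -0.1595  0.1592  0.4077]
 [-0.225  -0.6516  0.7244 -0.7333]
 [-0.0118 -0.7416 -0.6707  0.877 ]
 [ 0.      0.      0.      1.    ]]
```

View pics/top0.png

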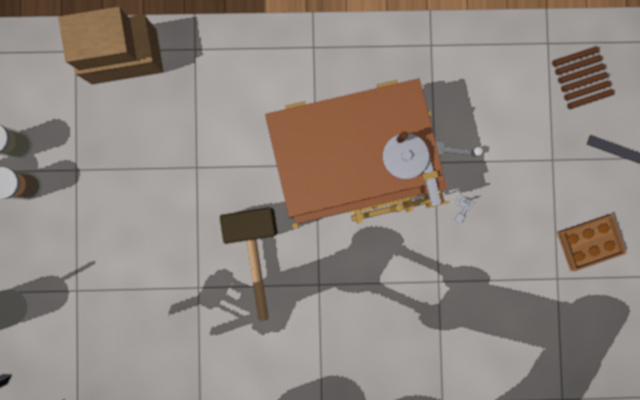

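View pics/side0.png

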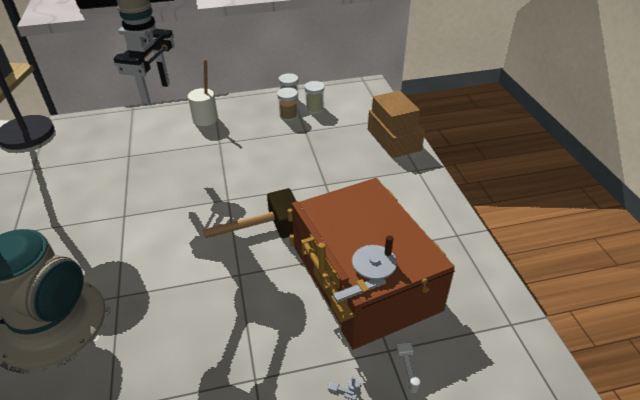

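Top view: wheel centre about (406,156), handle (403,136), post near (400,205), mallet at (248,225), winder (460,152), machine head (463,205). Side view: handle top about (389,238) and post about (318,245). I'll zoom in on both next.

Run:
```python
import cv2,numpy as np
t=cv2.imread('pics/top0.png')[75:235,260:480]; s=cv2.imread('pics/side0.png')[180:350,270:470]
a=cv2.resize(t,(400,291),interpolation=cv2.INTER_CUBIC)
t=cv2.resize(cv2.imread('pics/top0.png')[120:240,340:480],None,fx=2.8,fy=2.8,interpolation=cv2.INTER_CUBIC)
s=cv2.resize(cv2.imread('pics/side0.png')[220:340,280:420],None,fx=2.8,fy=2.8,interpolation=cv2.INTER_CUBIC)
cv2.imwrite('pics/z0.png',np.hstack([t,s]))
```

```text
(no output)
```

View pics/z0.png

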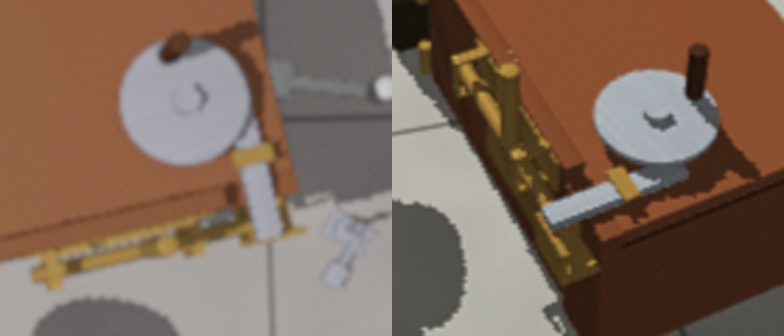

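```bash
cat > h.py <<'E'
import numpy as np
np.set_printoptions(precision=4,suppress=True)
def ray(c,u,v):
    f=200/np.tan(np.radians(c['fovy'])/2);P=c['pose']
    return P[:3,3],P[:3,:3]@np.array([(u-c['cx'])/f,(v-c['cy'])/f,1])
def plane(c,u,v,z):
    o,d=ray(c,u,v);return o+d*(z-o[2])/d[2]
def tri(c1,p1,c2,p2):
    o,d=ray(c1,*p1);q,e=ray(c2,*p2)
    s=np.linalg.lstsq(np.c_[d,-e],q-o,rcond=None)[0];a=o+d*s[0];b=q+e*s[1];return (a+b)/2,np.linalg.norm(a-b)
E
python3 - <<'E'
from h import *
from station import manip
t=manip.read_camera('top');s=manip.read_camera('side')
for n,a,b,z in[('wheel',(406.8,155.4),(374.3,260.7),.158),('handle',(404.6,134.6),(389.6,237.5),.202),('post',(400,205.7),(322.9,244.6),.202)]:
    print(n,plane(t,*a,z),plane(s,*b,z),tri(t,a,s,b))
BL,BR,FR=[plane(t,*p,.14)for p in((266,114),(420,80),(444,190))]
print(BL,BR,FR,np.linalg.norm(BL-BR),np.linalg.norm(FR-BR),np.degrees(np.arctan2(*(BL-BR)[:2])))
BRs=plane(s,453,268,.14);BLs=plane(s,377,179,.14);print(BLs,BRs,np.degrees(np.arctan2(*(BLs-BRs)[:2])))
for y in(7,10,13,16):
    a=np.radians(y)*-1; R=np.array([[np.cos(a),-np.sin(a)],[np.sin(a),np.cos(a)]])
    w=plane(s,374.3,260.7,.158)[:2];print(y,'post pred',w+R@np.array([-.089,.04]))
E
```

```text
wheel [ 0.6457 -0.1297  0.158 ] [ 0.6471 -0.127   0.158 ] (array([ 0.6458, -0.1292,  0.1606]), np.float64(0.0009164954493840855))
handle [ 0.6752 -0.1171  0.202 ] [ 0.6772 -0.1162  0.202 ] (array([ 0.6759, -0.1171,  0.203 ]), np.float64(0.0017098036426749198))
post [ 0.5526 -0.1057  0.202 ] [ 0.5536 -0.1047  0.202 ] (array([ 0.553 , -0.1055,  0.2029]), np.float64(0.0007912333891740454))
[0.7314 0.1275 0.14  ] [ 0.7902 -0.1628  0.14  ] [ 0.5821 -0.2015  0.14  ] 0.29617108867231656 0.21164869180334192 -11.445887270283338
[0.7349 0.1249 0.14  ] [ 0.7919 -0.1645  0.14  ] -11.147723031670909
7 post pred [ 0.5636 -0.0765]
10 post pred [ 0.5664 -0.0722]
13 post pred [ 0.5694 -0.068 ]
16 post pred [ 0.5726 -0.0641]
```

The two views agree. The box's yaw is about +11.3°, the handle is at (0.676, -0.1165) with the wheel at about 0.18 rad, and the post is at (0.552, -0.106). Heights and radius check out. Next I raise the tool and align it with the box.

```bash
python3 -m jog '[[[0,0,-0.34],[0,0,-0.07]],[[0,0,-0.68],[0,0,-0.14]],[[0,0,-1],[0,0,-0.21]],[[0,0,-1],[0,0,-0.28]],[[0,0,-1],[0,0,-0.35]],[[0,0,-1],[0,0,-0.42]]]' 1 8; python3 -m jog '[[[-0.1,-0.3,0],[0,0,0]],[[-0.2,-0.6,0],[0,0,0]],[[-0.4,-1,0],[0,0,0]]]'
```

```text
time: 0.7
position: [0.2559, 0.5153, 0.3009]
orientation: [[-0.979, -0.203, 0.001], [-0.203, 0.979, 0.002], [-0.001, 0.001, -1.0]]
contact_force: [-0.4, -0.6, -0.4]
gripper_width: 0.998
gripper_force: 0.0
time: 0.95
position: [0.3183, 0.4155, 0.2997]
orientation: [[-0.98, -0.201, -0.001], [-0.201, 0.98, -0.0], [0.001, -0.0, -1.0]]
contact_force: [-0.2, 0.0, -0.2]
gripper_width: 1.001
gripper_force: 0.0
```

```bash
for i in 1 ; do :; done
python3 -m jog '[[[-0.13,-0.33,0],[0,0,0]],[[-0.26,-0.66,0],[0,0,0]],[[-0.4,-1,0],[0,0,0]]]' >/dev/null
python3 -m jog '[[[-0.13,-0.33,0],[0,0,0]],[[-0.26,-0.66,0],[0,0,0]],[[-0.4,-1,0],[0,0,0]]]' >/dev/null
python3 -m jog '[[[-0.13,-0.33,0],[0,0,0]],[[-0.26,-0.66,0],[0,0,0]],[[-0.4,-1,0],[0,0,0]]]' >/dev/null
python3 -m jog '[[[-0.13,-0.33,0],[0,0,0]],[[-0.26,-0.66,0],[0,0,0]],[[-0.4,-1,0],[0,0,0]],[[-0.4,-1,0],[0,0,0]]]' 0.3
python3 - <<'E'
from h import *
from station import manip
p=manip.observe()['position'];a=np.radians(11.4);bx=np.array([np.cos(a),np.sin(a)]);by=np.array([-bx[1],bx[0]])
d=np.array([.676,-.1165])-p[:2];print('tool units',-d@bx/.12,d@by/.12)
E
```

```text
time: 2.03
position: [0.5984, -0.0121, 0.2981]
orientation: [[-0.981, -0.192, 0.0], [-0.192, 0.981, -0.004], [0.001, -0.004, -1.0]]
contact_force: [-0.2, 1.0, -0.5]
gripper_width: 0.752
gripper_force: 0.0
tool units -0.46183521332020333 -0.9810309768959771
```

```bash
python3 -m jog '[[[-0.15,-0.33,0],[0,0,0]],[[-0.3,-0.66,0],[0,0,0]],[[-0.46,-0.98,0],[0,0,0]],[[-0.46,-0.98,0],[0,0,0]],[[-0.46,-0.98,0],[0,0,0]]]' 0
python3 -m jog '[[[0,0,0.25],[0,0,0]],[[0,0,0.5],[0,0,0]],[[0,0,0.75],[0,0,0]],[[0,0,0.98],[0,0,0]],[[0,0,0.98],[0,0,0]]]' 
python3 -m jog '[[[0,0,0],[0,0,0]],[[0,0,0],[0,0,0]],[[0,0,0],[0,0,0]],[[0,0,0],[0,0,0]],[[0,0,0],[0,0,0]],[[0,0,0],[0,0,0]]]' -1 8
python3 - <<'E'
from station import manip
import cv2,numpy as np
im=[cv2.resize(manip.read_camera(n)['image'][r:r+120,c:c+140,::-1],None,fx=2.8,fy=2.8) for n,r,c in(('top',100,340),('side',190,310))]
cv2.imwrite('pics/g1.png',np.hstack(im))
E
```

```text
time: 2.45
position: [0.6732, -0.112, 0.2977]
orientation: [[-0.981, -0.195, -0.003], [-0.195, 0.981, 0.001], [0.003, 0.001, -1.0]]
contact_force: [-0.3, -1.0, 0.8]
gripper_width: 0.502
gripper_force: 0.0
time: 2.87
position: [0.6674, -0.1069, 0.1765]
orientation: [[-0.98, -0.199, -0.012], [-0.199, 0.98, 0.004], [0.011, 0.006, -1.0]]
contact_force: [-0.9, -0.0, -0.1]
gripper_width: 0.498
gripper_force: 0.0
time: 3.37
position: [0.6729, -0.1101, 0.1835]
orientation: [[-0.98, -0.198, 0.002], [-0.198, 0.98, -0.0], [-0.002, -0.001, -1.0]]
contact_force: [-0.1, -0.0, -0.3]
gripper_width: 0.109
gripper_force: 0.0
```

View pics/g1.png

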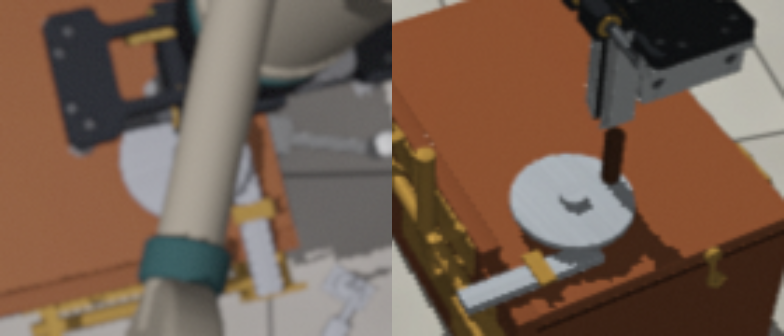

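The side picture shows the fingers closed with the whole handle visible below or in front of them (tip about (388.6, 235.7) in the full frame), so the grip missed. I'll check where the fingertips really are.

Run:
```python
from h import *
from station import manip
import cv2
s=manip.observe();print(s['position'],s['gripper_width'],s['gripper_force'],s['contact_force'])
for n in('side','top'):
    c=manip.read_camera(n);f=200/np.tan(np.radians(c['fovy'])/2);P=c['pose']
    print(n,[[ (lambda q:(q[:2]/q[2]*f+[c['cx'],c['cy']]))(P[:3,:3].T@(np.array(p)-P[:3,3]))] for p in (s['position']+s['orientation'][:,2]*.014, s['position'], (.676,-.1165,.202))])
    if n=='side': print(plane(c,388.6,235.7,.17),plane(c,388.6,235.7,.2))
    if n=='side': cv2.imwrite('pics/g2.png',cv2.resize(c['image'][170:290,310:450,::-1],None,fx=5,fy=5,interpolation=cv2.INTER_CUBIC))
```

```text
[ 0.6726 -0.1101  0.1829] 0.02915045640117292 0.0 [0.0991 0.6045 0.2345]
side [[array([384.8388, 247.9621])], [array([385.3977, 242.8231])], [array([389.0459, 237.7349])]]
[ 0.6897 -0.0818  0.17  ] [ 0.6777 -0.1095  0.2   ]
top [[array([396.8234, 139.8154])], [array([398.3685, 138.3194])], [array([404.2143, 134.1645])]]
```

View pics/g2.png

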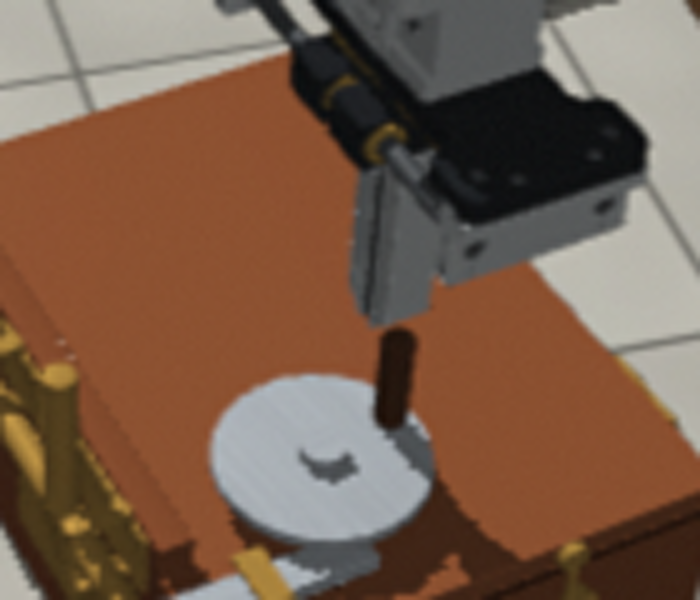

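The fingertips appear about 13 px (roughly 25–30 mm) higher than the reported pose predicts, just above the handle's top. I'll check the start picture for the same offset.

Run:
```python
from h import *
from station import manip
import cv2
ims=[]
for n in('side','top'):
    c=manip.read_camera(n);f=200/np.tan(np.radians(c['fovy'])/2);P=c['pose']
    R=np.array([[-.8957,.4447,-.001],[.4447,.8957,-.0015],[0,-.0017,-1]]);p=np.array([.2554,.5145,.1791])
    im=cv2.imread(f'pics/{n}0.png'); 
    for y in(-.0595,-.047,.047,.0595):
        q=P[:3,:3].T@(p+R@[0,y,.014]-P[:3,3]);u=q[:2]/q[2]*f+[c['cx'],c['cy']];print(n,y,u)
        if n=='side': ims.append(u)
big=cv2.resize(cv2.imread('pics/side0.png')[30:130,90:200],None,fx=5,fy=5,interpolation=cv2.INTER_CUBIC)
for u in ims: cv2.circle(big,(int((u[0]-89.5)*5),int((u[1]-29.5)*5)),4,(0,0,255),-1)
cv2.imwrite('pics/s0.png',big)
```

```text
side -0.0595 [149.0387 121.0186]
side -0.047 [151.31   118.4502]
side 0.047 [167.4477 100.2019]
side 0.0595 [169.4759  97.9083]
top -0.0595 [ 80.1151 397.2273]
top -0.047 [ 73.7031 394.2039]
top 0.047 [ 25.5099 371.4796]
top 0.0595 [ 19.1046 368.4594]
```

View pics/s0.png

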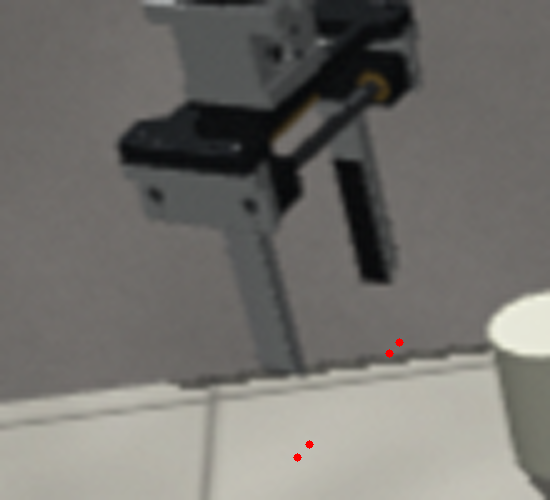

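The start picture shows the same offset: the drawn tips lie about 14 px above the prediction. The real fingertips therefore sit higher than the state implies. I'll open, descend in small steps watching the force, then look again.

```bash
python3 -m jog '[[[0,0,0],[0,0,0]],[[0,0,0],[0,0,0]],[[0,0,0],[0,0,0]],[[0,0,0],[0,0,0]],[[0,0,0],[0,0,0]],[[0,0,0],[0,0,0]]]' 0 |grep -E 'pos|force|width'
python3 -m jog '[[[0,0,0.04],[0,0,0]],[[0,0,0.08],[0,0,0]],[[0,0,0.08],[0,0,0]],[[0,0,0.08],[0,0,0]]]' |grep -E 'pos|force|width'
python3 - <<'E'
from station import manip
import cv2,numpy as np
im=[cv2.resize(manip.read_camera(n)['image'][r:r+120,c:c+140,::-1],None,fx=2.8,fy=2.8,interpolation=cv2.INTER_CUBIC) for n,r,c in(('top',90,340),('side',180,310))]
cv2.imwrite('pics/g3.png',np.hstack(im))
E
```

```text
position: [0.6724, -0.11, 0.1823]
contact_force: [-0.5, 0.2, 0.3]
gripper_width: 0.394
gripper_force: 0.0
position: [0.672, -0.1099, 0.172]
contact_force: [0.2, 0.0, 0.1]
gripper_width: 0.503
gripper_force: 0.0
```

View pics/g3.png

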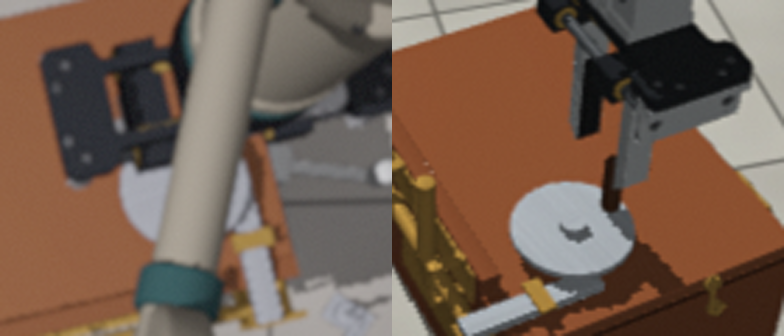

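```bash
python3 - <<'E'
from h import *
from station import manip
c=manip.read_camera('side')
for z in(.16,.175,.19):
    a,b=plane(c,395,246,z),plane(c,379,229,z);print(z,a,b,np.linalg.norm(a-b),(a+b)/2)
s=manip.observe();print(s['position'],s['joint_positions'])
E
for f in 1; do python3 -m jog '[[[0,0,0.04],[0,0,0]],[[0,0,0.08],[0,0,0]],[[0,0,0.08],[0,0,0]]]' |grep -E 'pos|force'; done
```

```text
0.16 [ 0.6966 -0.102   0.16  ] [ 0.6812 -0.0503  0.16  ] 0.05394069467332498 [ 0.6889 -0.0761  0.16  ]
0.175 [ 0.6905 -0.1152  0.175 ] [ 0.6755 -0.0646  0.175 ] 0.05281215251359179 [ 0.683  -0.0899  0.175 ]
0.19 [ 0.6845 -0.1284  0.19  ] [ 0.6697 -0.0788  0.19  ] 0.05168361035385841 [ 0.6771 -0.1036  0.19  ]
[ 0.6725 -0.11    0.1728] [-0.2642  0.4414  1.2668  0.0001  1.4332 -2.034 ]
position: [0.6717, -0.1098, 0.1618]
contact_force: [-0.6, 0.4, 0.2]
gripper_force: 0.0
```

No contact with the reported tips 10 mm below the wheel's face, so the true height is about 25–30 mm above the reported one. I'll shift 8 mm towards -y, descend a bit more and close.

```bash
python3 -m jog '[[[0,-0.07,0],[0,0,0]],[[0,-0.07,0.04],[0,0,0]],[[0,-0.07,0.08],[0,0,0]],[[0,-0.07,0.08],[0,0,0]],[[0,-0.07,0.08],[0,0,0]]]' |grep -E 'pos|force'
python3 -m jog '[[[0,0,0],[0,0,0]],[[0,0,0],[0,0,0]],[[0,0,0],[0,0,0]],[[0,0,0],[0,0,0]],[[0,0,0],[0,0,0]],[[0,0,0],[0,0,0]]]' -1 5|grep -vE 'ori'
python3 - <<'E'
from station import manip
import cv2,numpy as np
cv2.imwrite('pics/g4.png',cv2.resize(manip.read_camera('side')['image'][180:300,310:450,::-1],None,fx=4,fy=4,interpolation=cv2.INTER_CUBIC))
s=manip.observe();print(s['gripper_width'],s['gripper_force'],s['contact_force'])
E
```

```text
position: [0.6737, -0.1182, 0.1529]
contact_force: [0.2, 0.2, -0.0]
gripper_force: 0.0
time: 5.82
position: [0.6742, -0.1181, 0.1537]
contact_force: [0.3, 0.1, 0.8]
gripper_width: 0.145
gripper_force: 5.0
0.14683419868387512 5.000033900141716 [ 0.2136421  -0.53678626  0.84870657]
```

View pics/g4.png

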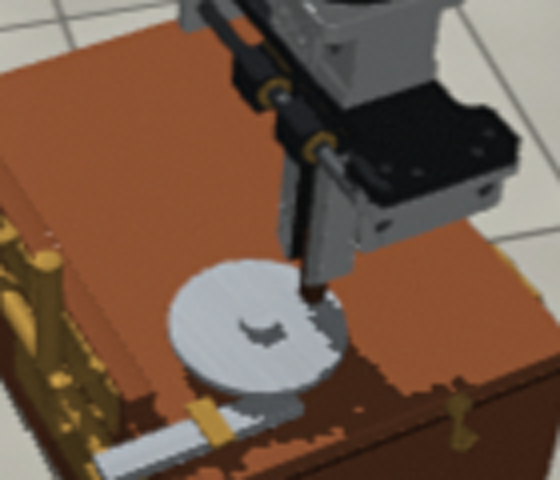

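The handle is gripped (opening 0.147, which is 14 mm, at 5 N), with the tips about 1 cm above the wheel. Next I compute the circle offsets.

Run:
```python
import numpy as np
r=.032/.12
for k in range(3):
    a=np.radians(10.5+120*k);t=a+np.radians(np.arange(10,121,10))
    print(','.join('[[%.3f,%.3f,0],[0,0,0]]'%(-r*(np.cos(x)-np.cos(a)),r*(np.sin(x)-np.sin(a))) for x in t))
```

```text
[[0.012,0.045,0],[0,0,0]],[[0.032,0.087,0],[0,0,0]],[[0.059,0.125,0],[0,0,0]],[[0.093,0.157,0],[0,0,0]],[[0.131,0.183,0],[0,0,0]],[[0.173,0.203,0],[0,0,0]],[[0.218,0.214,0],[0,0,0]],[[0.265,0.218,0],[0,0,0]],[[0.311,0.214,0],[0,0,0]],[[0.356,0.201,0],[0,0,0]],[[0.398,0.181,0],[0,0,0]],[[0.435,0.154,0],[0,0,0]]
[[0.033,-0.033,0],[0,0,0]],[[0.059,-0.071,0],[0,0,0]],[[0.078,-0.114,0],[0,0,0]],[[0.090,-0.159,0],[0,0,0]],[[0.093,-0.205,0],[0,0,0]],[[0.089,-0.251,0],[0,0,0]],[[0.077,-0.296,0],[0,0,0]],[[0.057,-0.338,0],[0,0,0]],[[0.030,-0.376,0],[0,0,0]],[[-0.004,-0.409,0],[0,0,0]],[[-0.042,-0.435,0],[0,0,0]],[[-0.084,-0.454,0],[0,0,0]]
[[-0.045,-0.012,0],[0,0,0]],[[-0.091,-0.015,0],[0,0,0]],[[-0.138,-0.011,0],[0,0,0]],[[-0.182,0.002,0],[0,0,0]],[[-0.224,0.022,0],[0,0,0]],[[-0.262,0.049,0],[0,0,0]],[[-0.295,0.082,0],[0,0,0]],[[-0.321,0.120,0],[0,0,0]],[[-0.340,0.162,0],[0,0,0]],[[-0.352,0.207,0],[0,0,0]],[[-0.356,0.254,0],[0,0,0]],[[-0.351,0.300,0],[0,0,0]]
```

```bash
python3 -m jog '[[[0.012,0.045,0],[0,0,0]],[[0.032,0.087,0],[0,0,0]],[[0.06,0.125,0],[0,0,0]],[[0.093,0.157,0],[0,0,0]],[[0.13,0.183,0],[0,0,0]],[[0.173,0.203,0],[0,0,0]],[[0.218,0.214,0],[0,0,0]],[[0.265,0.218,0],[0,0,0]],[[0.31,0.214,0],[0,0,0]],[[0.356,0.2,0],[0,0,0]],[[0.398,0.18,0],[0,0,0]],[[0.435,0.154,0],[0,0,0]]]' | grep -v ori
python3 -m jog '[[[0.033,-0.033,0],[0,0,0]],[[0.06,-0.07,0],[0,0,0]],[[0.078,-0.114,0],[0,0,0]],[[0.09,-0.16,0],[0,0,0]],[[0.093,-0.205,0],[0,0,0]],[[0.09,-0.25,0],[0,0,0]],[[0.077,-0.296,0],[0,0,0]],[[0.057,-0.338,0],[0,0,0]],[[0.03,-0.376,0],[0,0,0]],[[-0.004,-0.41,0],[0,0,0]],[[-0.042,-0.435,0],[0,0,0]],[[-0.084,-0.454,0],[0,0,0]]]' | grep -v ori
```

```text
time: 6.87
position: [0.615, -0.1058, 0.1537]
contact_force: [-5.9, 9.9, 8.4]
gripper_width: 0.131
gripper_force: 5.3
time: 7.87
position: [0.6369, -0.1633, 0.1527]
contact_force: [-1.9, -0.7, 0.8]
gripper_width: 0.006
gripper_force: 0.9
```

The grip slipped off during the second third: 5 N was too weak for travel across the pads. I'll open, raise the tool, and locate the handle with a colour mask.

```bash
python3 -m jog '[[[0,0,-0.3],[0,0,0]],[[0,0,-0.6],[0,0,0]],[[0,0,-0.9],[0,0,0]],[[0,0,-0.9],[0,0,0]]]' 0 25| grep -E 'pos|force'
python3 - <<'E'
from h import *
from station import manip
import cv2
c=manip.read_camera('side');im=c['image']
cv2.imwrite('pics/g5.png',cv2.resize(im[190:310,310:450,::-1],None,fx=4,fy=4,interpolation=cv2.INTER_CUBIC))
h=cv2.cvtColor(im,cv2.COLOR_RGB2HSV).astype(int)
m=((h[...,2]<75)&(h[...,1]>110)&((h[...,0]<14)|(h[...,0]>174))).astype('uint8')
n,l,st,ce=cv2.connectedComponentsWithStats(m)
for i in range(1,n):
    x,y,w,hh,a=st[i]
    if a>25 and 330<ce[i][0]<420 and 190<ce[i][1]<290:print(st[i],ce[i])
E
```

```text
position: [0.643, -0.1624, 0.2694]
contact_force: [0.6, 0.3, 0.1]
gripper_force: 0.0
[382 256   7  18  85] [384.5529 264.7176]
[357 273  12   8  29] [361.7241 277.3793]
[338 279  13  13  80] [343.5875 284.025 ]
```

View pics/g5.png

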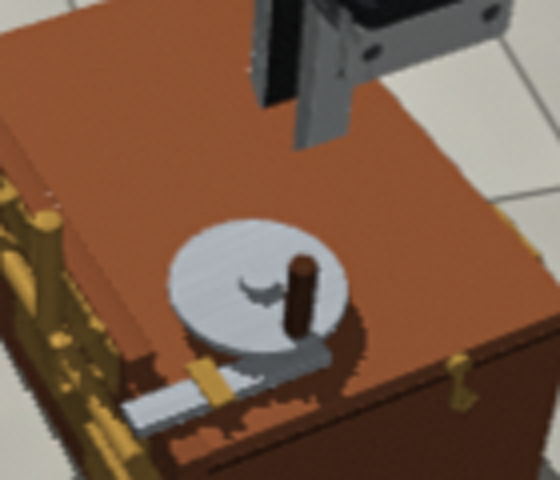

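Run:
```python
from h import *
from station import manip
c=manip.read_camera('side')
p=plane(c,385.3,256.3,.202);d=p[:2]-[.6465,-.128];print(p,np.hypot(*d),np.degrees(np.arctan2(d[1],d[0]))-11.4)
print(plane(c,342.5,295,.148),plane(c,334.6,298.6,.148))
s=manip.observe();print(s['position'],s['orientation'])
a=np.radians(11.4);bx=np.array([np.cos(a),np.sin(a)]);by=np.array([-bx[1],bx[0]])
d=p[:2]-s['position'][:2];print('units',-d@bx/.12,d@by/.12)
```

```text
[ 0.6546 -0.1588  0.202 ] 0.03179394933704149 -86.68470605666306
[ 0.5705 -0.1835  0.148 ] [ 0.5548 -0.1879  0.148 ]
[ 0.6404 -0.1615  0.263 ] [[-0.9802 -0.198   0.0025]
 [-0.198   0.9802 -0.0001]
 [-0.0025 -0.0006 -1.    ]]
units -0.12031210910938574 -0.0005592700738762057
```

The handle now stands at about 273° (4.77 rad): the slip still pushed the wheel on, and the lock bar is about 16 mm back. I'll regrip with more force and wind the last 97° or so.

```bash
python3 -m jog '[[[-0.1,0.01,0],[0,0,0]],[[-0.105,0.01,0.1],[0,0,0]],[[-0.105,0.01,0.35],[0,0,0]],[[-0.105,0.01,0.6],[0,0,0]],[[-0.105,0.01,0.8],[0,0,0]],[[-0.105,0.01,0.92],[0,0,0]],[[-0.105,0.01,0.92],[0,0,0]]]' 0 30| grep -E 'pos|force'
python3 -m jog '[[[0,0,0],[0,0,0]],[[0,0,0],[0,0,0]],[[0,0,0],[0,0,0]],[[0,0,0],[0,0,0]],[[0,0,0],[0,0,0]],[[0,0,0],[0,0,0]]]' -1 30|grep -vE 'ori'
python3 - <<'E'
import numpy as np
r=.032/.12
a=np.radians(273.3);t=a+np.radians(np.arange(9,100,9))
print(','.join('[[%.3f,%.3f,0],[0,0,0]]'%(-r*(np.cos(x)-np.cos(a)),r*(np.sin(x)-np.sin(a))) for x in t))
E
```

```text
position: [0.6476, -0.1563, 0.1443]
contact_force: [-1.0, 0.1, 0.1]
gripper_force: 0.0
time: 9.38
position: [0.6529, -0.1597, 0.1523]
contact_force: [0.2, -3.6, 1.9]
gripper_width: 0.142
gripper_force: 30.0
[[-0.041,0.006,0],[0,0,0]],[[-0.082,0.018,0],[0,0,0]],[[-0.119,0.036,0],[0,0,0]],[[-0.154,0.060,0],[0,0,0]],[[-0.184,0.089,0],[0,0,0]],[[-0.209,0.122,0],[0,0,0]],[[-0.229,0.159,0],[0,0,0]],[[-0.243,0.199,0],[0,0,0]],[[-0.250,0.240,0],[0,0,0]],[[-0.251,0.282,0],[0,0,0]],[[-0.245,0.323,0],[0,0,0]]
```

```bash
python3 -m jog '[[[-0.04,0.006,0],[0,0,0]],[[-0.08,0.018,0],[0,0,0]],[[-0.12,0.036,0],[0,0,0]],[[-0.154,0.06,0],[0,0,0]],[[-0.184,0.09,0],[0,0,0]],[[-0.21,0.122,0],[0,0,0]],[[-0.23,0.16,0],[0,0,0]],[[-0.243,0.2,0],[0,0,0]],[[-0.25,0.24,0],[0,0,0]],[[-0.25,0.282,0],[0,0,0]],[[-0.245,0.32,0],[0,0,0]],[[-0.245,0.32,0],[0,0,0]],[[-0.245,0.32,0],[0,0,0]]]' |grep -v ori
```

```text
time: 10.47
position: [0.6852, -0.1158, 0.1526]
contact_force: [19.7, -2.5, -7.2]
gripper_width: 0.13
gripper_force: 31.1
```

```bash
python3 -m jog '[[[0,0,0],[0,0,0]],[[0,0,0],[0,0,0]],[[0,0,0],[0,0,0]],[[0,0,0],[0,0,0]],[[0,0,-0.3],[0,0,0]],[[0,0,-0.6],[0,0,0]],[[0,0,-0.9],[0,0,0]],[[0,0,-0.9],[0,0,0]]]' 0 | grep -E 'pos|force'
cat >> h.py <<'E'
import cv2
def handle(c):
    h=cv2.cvtColor(c['image'],cv2.COLOR_RGB2HSV).astype(int)
    m=((h[...,2]<75)&(h[...,1]>110)&((h[...,0]<14)|(h[...,0]>174))).astype('uint8')
    n,l,st,ce=cv2.connectedComponentsWithStats(m)
    for i in range(1,n):
        x,y,w,hh,a=st[i]
        if a>25 and 330<ce[i][0]<420 and 190<ce[i][1]<290:
            p=plane(c,x+w/2,y+1,.202);d=p[:2]-[.6465,-.128];print(st[i],p,np.hypot(*d),np.degrees(np.arctan2(d[1],d[0]))-11.4)
E
python3 - <<'E'
from h import *
from station import manip
handle(manip.read_camera('side'));print(manip.observe()['position'])
E
```

```text
position: [0.6762, -0.1156, 0.2678]
contact_force: [0.2, -0.6, 1.4]
gripper_force: 0.0
[385 237   7  18  99] [ 0.6748 -0.1169  0.202 ] 0.030398145306627218 9.993053530149924
[357 274  12   7  29] [ 0.6037 -0.1909  0.202 ] 0.07607839374200481 -135.64511915979296
[ 0.675  -0.1152  0.2643]
```

The handle is at about 10° past the full turn (about 6.46 rad), so the wheel is wound. On to the bolt post.

```bash
python3 -m jog '[[[0.25,0.07,0],[0,0,0]],[[0.5,0.14,0],[0,0,0]],[[0.75,0.2,0],[0,0,0]],[[1,0.27,0],[0,0,0]],[[1,0.27,0],[0,0,0]],[[1,0.27,0],[0,0,0]],[[1,0.27,0],[0,0,0]]]' 0 35| grep -E 'pos|force'
python3 - <<'E'
from h import *
from station import manip
s=manip.observe();print(s['position'],s['orientation'][:,1])
c=manip.read_camera('side')
cv2.imwrite('pics/p1.png',cv2.resize(c['image'][170:320,230:430,::-1],None,fx=4,fy=4,interpolation=cv2.INTER_CUBIC))
E
```

```text
position: [0.5493, -0.1066, 0.2586]
contact_force: [-0.2, -0.8, -0.1]
gripper_force: 0.0
[ 0.5493 -0.1066  0.2586] [-0.1975  0.9803  0.0004]
```

View pics/p1.png

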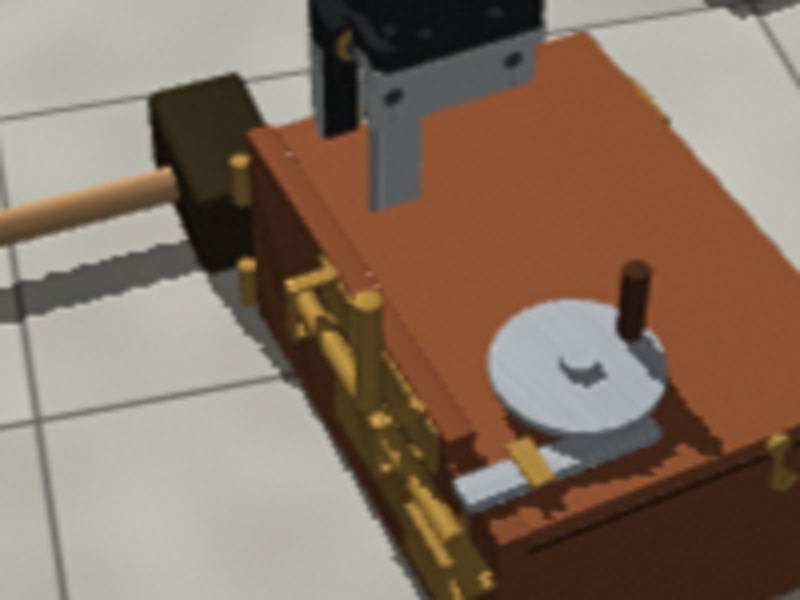

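The wheel is wound, the lock bar clear of the bolt, and the post free. The open fingers show at about (329,221) and (314,203) in full-frame pixels. I'll check their midpoint against the post.

```bash
python3 - <<'E'
from h import *
from station import manip
c=manip.read_camera('side')
for z in(.265,.273,.28):
    a,b=plane(c,328.75,221,z),plane(c,314.3,203.5,z);print(z,np.linalg.norm(a-b),(a+b)/2)
E
python3 -m jog '[[[0,0,0.25],[0,0,0]],[[0,0,0.5],[0,0,0]],[[0,0,0.5],[0,0,0]],[[0,0,0.5],[0,0,0]]]' | grep -E 'pos|force'
```

```text
0.265 0.05241742092130245 [ 0.5557 -0.0857  0.265 ]
0.273 0.051732171994246186 [ 0.5538 -0.0942  0.273 ]
0.28 0.05113257918307207 [ 0.5521 -0.1016  0.28  ]
position: [0.5489, -0.1064, 0.1975]
contact_force: [0.9, -0.4, 0.7]
gripper_force: 0.0
```

```bash
python3 -m jog '[[[-0.01,0,0.15],[0,0,0]],[[-0.01,0,0.3],[0,0,0]],[[-0.01,0,0.42],[0,0,0]],[[-0.01,0,0.42],[0,0,0]]]' | grep -E 'pos|force'
python3 -m jog '[[[0,0,0],[0,0,0]],[[0,0,0],[0,0,0]],[[0,0,0],[0,0,0]],[[0,0,0],[0,0,0]],[[0,0,0],[0,0,0]],[[0,0,0],[0,0,0]],[[0,0,0],[0,0,0]]]' -1 40|grep -vE 'ori'
```

```text
position: [0.5504, -0.1063, 0.1478]
contact_force: [0.8, 1.0, 0.6]
gripper_force: 0.0
time: 13.12
position: [0.5509, -0.1065, 0.1495]
contact_force: [-1.3, 0.9, 2.6]
gripper_width: 0.136
gripper_force: 40.0
```

```bash
python3 -m jog '[[[0,0,-0.03],[0,0,0]],[[0,0,-0.06],[0,0,0]],[[0,0,-0.09],[0,0,0]],[[0,0,-0.1],[0,0,0]],[[0,0,-0.1],[0,0,0]],[[0,0,-0.1],[0,0,0]]]' |grep -vE 'ori'
python3 - <<'E'
from h import *
from station import manip
s=manip.observe();print(s['position'],s['contact_force'],s['gripper_width'])
c=manip.read_camera('side');cv2.imwrite('pics/p2.png',c['image'][:,:,::-1])
E
```

```text
time: 13.62
position: [0.5506, -0.1065, 0.1607]
contact_force: [0.8, -0.0, -2.8]
gripper_width: 0.142
gripper_force: 40.0
[ 0.5506 -0.1065  0.1607] [ 0.8303 -0.0225 -2.8305] 0.14165381930426368
```

The bolt is lifted 11 mm and carries 2.8 N, which is its weight. Now I draw it along the gate.

```bash
python3 -m jog '[[[0,0.04,-0.005],[0,0,0]],[[0,0.08,-0.005],[0,0,0]],[[0,0.12,-0.005],[0,0,0]],[[0,0.16,-0.005],[0,0,0]],[[0,0.2,-0.005],[0,0,0]],[[0,0.24,-0.005],[0,0,0]],[[0,0.28,-0.005],[0,0,0]],[[0,0.32,-0.005],[0,0,0]],[[0,0.32,0],[0,0,0]],[[0,0.32,0],[0,0,0]]]' |grep -vE 'ori'
```

```text
time: 14.5
position: [0.5424, -0.0677, 0.1606]
contact_force: [0.2, 0.5, -3.6]
gripper_width: 0.144
gripper_force: 40.0
```

The bolt is drawn about 39 mm. I'll swing the gate to about 0.36 rad, turning the tool with it.

```bash
python3 -m jog '[[[0.036,0.004,0],[0,0,0.019]],[[0.072,0.009,0],[0,0,0.038]],[[0.108,0.016,0],[0,0,0.057]],[[0.144,0.023,0],[0,0,0.076]],[[0.18,0.032,0],[0,0,0.095]],[[0.215,0.041,0],[0,0,0.115]],[[0.25,0.05,0],[0,0,0.134]],[[0.285,0.062,0],[0,0,0.153]],[[0.319,0.075,0],[0,0,0.172]],[[0.353,0.089,0],[0,0,0.191]],[[0.387,0.104,0],[0,0,0.21]],[[0.42,0.119,0],[0,0,0.229]],[[0.42,0.119,0],[0,0,0.229]],[[0.42,0.119,0],[0,0,0.229]],[[0.42,0.119,0],[0,0,0.229]],[[0.42,0.119,0],[0,0,0.229]],[[0.42,0.119,0],[0,0,0.229]]]' |grep -vE 'ori'
python3 - <<'E'
from h import *
from station import manip
c=manip.read_camera('side');s=manip.observe();print(s['position'],s['qvel'])
cv2.imwrite('pics/e1.png',cv2.resize(c['image'][170:320,230:430,::-1],None,fx=4,fy=4,interpolation=cv2.INTER_CUBIC))
handle(c)
E
```

```text
time: 15.92
position: [0.4914, -0.0652, 0.1609]
contact_force: [3.0, -1.6, -3.2]
gripper_width: 0.141
gripper_force: 40.0
[ 0.4913 -0.0652  0.1609] [-0.0008 -0.0015  0.0035  0.0014  0.0027  0.0019]
[385 238   7  17  97] [ 0.674  -0.1194  0.202 ] 0.028800019791645492 6.071070619177734
[357 274  12   7  27] [ 0.6037 -0.1909  0.202 ] 0.07607839374200481 -135.64511915979296
```

The numbers agree: the post has travelled 51 mm, the spring pull is 3.4 N and the bolt weighs 3 N. The grip is on 14 mm at 40 N, the arm is at rest and the wheel is still wound. Handing in.

```bash
python3 -c "
from station import manip
print(manip.job_done())"
```

```text
the job is handed in; nothing more can be done
None
```

I handed the job in at about 16 s: crank wheel at about 6.4 rad, bolt drawn about 39 mm over the lip, and gate held by the post at about 0.36 rad. The hand-in gave no verdict; these figures come from arm readings and camera measurements, the tools were not re-checked, and the first crank grip slipped and was redone.

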